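Lock the airbrush holder's collar on the flat of its post

TASK

The airbrush holder swings loose on its post. Turn its collar until the set screw faces the flat of the post and drops onto it, then swing the red ball lever down all the way to tighten the screw, with a gentle push that never forces it. Leave the dropper bottle, the cup, the glass cutter and the airbrush where they are.

Things in the scene. Friction and masses are not known exactly. Their poses are not given: they have to be found in the camera images.
- stand: Grey round base, 120 mm across, 19 mm high, fixed, with an upright 26 mm steel post, top at 146 mm, on its axis. Origin on that axis at table height, z up. The post has one flat along its full height (9 mm from the axis, 19 mm wide), painted blue at the top, so its end is a D. Where the flat looks is not reported: up to 1.25 rad either way of the stand's -x; it must be felt or seen.
- collar (a joint): Turn of the loose collar, rad, counter-clockwise from above; at 0 the screw looks along the stand's -x. Starts at 2.05 to 2.2; the flat lies 0.8 to 3.45 rad clockwise from there (value falls). A sprung nose on the screw rubs on the round, where the collar stays as let go (to 0.06 rad); let go within about 0.3 rad of the flat it springs to within 0.1 rad of its middle by itself.
- collar_grip (a point): Centre of the collar, on the post's axis at 107 mm height; x looks out along the set screw, z up. The collar is an aluminium ring 50 mm across, 25 mm high (post top 27 mm above it), to be gripped across its y from above. Screw boss and lever hub reach out to 52 mm along +x; a black fork for an airbrush reaches 78 mm out along -x, up to 16 mm above the centre.
- lever (a joint): Turn of the set screw by its lever, rad: 0 loose, lever 35 degrees up; grows as the ball is pushed down. With the screw within 0.15 rad of the flat's middle, 4 to 9 N on the ball takes it to its hard end at 1.1 (28 degrees below level); tight means above 1.02. Off the flat it blocks hard at about 0.3. It stays where left. Over 30 N on it harms the screw.
- lever_ball (a point): Centre of the red ball, 18 mm across, on the end of the lever. The lever turns about collar_grip's x axis. In the frame of collar_grip, at lever value t, the ball is at x = 46 mm, y = 46 cos(0.61 - t) mm, z = 46 sin(0.61 - t) mm: up on the +y side while loose.
- dropper_1: dropper bottle with a red cap, 27 mm across, 86 mm high, standing; origin under its centre. Not to be moved.
- mix_cup_0: small mixing cup, 49 mm across, 31 mm high; origin under its centre. Not to be moved.
- glass_cutter: glass cutter with a turned handle, 136 mm long along its y, 14 mm thick, lying; origin under its centre. Not to be moved.
- airbrush: airbrush lying on its side, 99x184x33 mm, long along its y; origin under its centre. Not to be moved.

How it is judged (in metres and radians):
At the end, for the whole second after the job is handed in: The set screw's lever is fully down, past 1.02 rad of its 1.1, which the screw can reach only while it faces the post's flat, and the collar is at rest (value of joint lever above 1.02 rad and velocity of joint collar between -0.05 and 0.05 rad/s); the robot touches nothing.
It fails at once if the lever is forced with more than 30 N (contact force between anything else and lever above 30 N).
It fails at once if the dropper bottle is moved more than 20 mm (distance of dropper_1 from where it was at the start of the episode above 0.02 m).
It fails at once if the cup is moved more than 20 mm (distance of mix_cup_0 from where it was at the start of the episode above 0.02 m).
It fails at once if the glass cutter is moved more than 20 mm (distance of glass_cutter from where it was at the start of the episode above 0.02 m).
It fails at once if the airbrush is moved more than 20 mm (distance of airbrush from where it was at the start of the episode above 0.02 m).
It also fails if it takes over 72 s, if anything falls off the work surface, if the arm or the gripper's body presses on something with over 40 N, if the wrist force passes 120 N, or if a joint passes its speed limit or range.

ROBOT

A 6-joint arm with a two-finger parallel gripper is mounted at the origin on a cart in front of the work surface, level with it; the furniture and walls round the work are solid. World frame = base frame: x ahead of the robot, y to its left, z up, the work surface at z = 0. Lengths are in mm, angles in rad, forces in N, time in s.
With the tool pointing down it reaches from about 250 to 775 mm from the base axis. Payload 4 kg.
Tool frame: the origin (TCP) lies midway between the tips of the shut fingers; the grasp point (between the pads) lies 19 mm behind it (arm.tcp_to_grasp is the distance from the TCP to the grasp point, in mm); z points along the fingers, y is the line along which they close (so a half turn about z gives the same grasp; the last joint's range is limited). The gripper opens to 85 mm and grips with 20 to 120 N. Pads are 22 mm wide; open, the fingers measure 114 mm over their backs; the gripper's body (76 mm by 85 mm) begins 54 mm behind the grasp point. The pads swing forward as they close: fully open they stand 13 mm farther back than shut.
Start: joints at [-1.255, 0.087, 1.371, -0, 1.684, -0.103], TCP at [223.664, -502.486, 231.341] pointing down, gripper open.
Joint ranges: [-3.1, 3.1], [-0.76, 2.03], [0.27, 2.55], [-1.08, 4.22], [0.17, 2.65], [-2.57, 2.57]. Speed limits (rad/s): [2.79, 2.79, 3.14, 3.14, 3.14, 3.14].

INTERFACE

Orientations are given as [roll, pitch, yaw] about the fixed x, y, z axes, in that order (R = Rz(yaw) Ry(pitch) Rx(roll)).
In Python, from bench import status, optics, job, recognise, trace, mark_of, arm gives the robot as it stands.
- The arm moves only by the tool arm_command, never from a script. Its argument "motion" is one flat list of numbers, 6 for each row, row after row: the shift along the tool's x, y, z as a fraction of full scale, then the turn, a rotation vector about the tool's x, y, z as a fraction of full scale. In form: [tx, ty, tz, ax, ay, az, tx, ty, tz, ax, ay, az, ...]. A call has 1 to 8 rows; each row is the pose to reach, as a shift and turn from the pose commanded when the call began, along the tool's axes at that moment; what a row does not reach only later rows make up. Full scale, the value 1, is 0.3 m for a shift and 120 degrees for a turn. A row lasts 1/8 s, in which the tool goes at most 62.5 mm and 10.7 degrees, less where a joint would pass 70% of its speed; a pose out of reach is approached as far as the arm can. A call with a number of a shift or a turn outside -1 to 1 is refused whole. A call with a gripper value outside its range is refused whole. "fingers" is the finger opening in mm, from 0 to 85.4, set as the call begins (left out, the last holds). The fingers move at their own pace and stop on an object; the grip force is fixed at half the most. Time passes only in rows, so rows that repeat a pose let the fingers close. It gives the time, the measured TCP pose, the force, the opening and the grip force at its end, in the units of the state.
- status.get_state(): the state, without advancing time (a new reading comes with each control period).
- optics.grab_frame(name): name is "side" or "top"; returns (picture, depth): 480x640x3 uint8, red, green, blue; 480x640 float32, mm along the optical axis (not along the pixel's ray), 0 where there is no reading.
- optics.get_calibration(name): a dict with "fovy" (degrees; the focal length in pixels is half the picture's height over the tangent of half this angle, whatever the lens; pixels are square), "cx", "cy" (the principal point, pixels), "cam_to_world" (4x4, takes a point from camera to world coordinates). Camera axes: x right, y down, z forward; pixel columns grow to the right and rows downward; lengths in mm; the calibration is good to about 2 mm. A picture is of the moment at which its call begins. get_calibration takes no time and is no camera call.
- job.close_job(): hands the job in; it is judged then, once.
Trained networks look in the newest picture that a camera, given by its name, has taken for a name from the list of things; names that differ only in an ending like _2 or _b are one class to them, and where a whole thing is asked for, a point or a joint stands for the part that bears it (a point fixed in the world has none). Each returns a list of dicts, best first, with "conf" (0 to 1); they miss things now and then, are a little off and sometimes report something else, mostly with a low value. They report only what shows in the picture. A call takes as long as a camera call.
- recognise(camera, thing): "extent" ([centre column, centre row, width, height] as shares, 0 to 1, of the picture: columns of its width, rows of its height, round what is visible of it).
- trace(camera, thing): "mask" (480x640 bool, what is visible of it) and "extent" ([centre column, centre row, width, height] as shares, 0 to 1, of the picture: columns of its width, rows of its height, round what is visible of it).
- mark_of(camera, thing): "position" ([row, column] as shares, 0 to 1, of the picture: columns of its width, rows of its height: a listed point, or the origin of a listed thing).
The state is a dict: "clock": time; "joint_positions": joint angles; "qd": joint speeds; "effort": joint torques, N m; "tcp_pos": TCP position; "tool_rot": TCP orientation; "ft_force": force on the tool from outside, world axes, zero at the start; "moment": the same for the moment, N m; "opening": finger opening in mm; "grasp_force": force on a finger pad.
Only numpy, scipy, OpenCV 4.12 (cv2) and the standard library are available. Lean on these libraries where they do the work, as an engineer would, in place of code of your own. Each camera call takes 0.05 s, during which the arm holds its last target. There are 200 camera calls.

## Working session

There is one attempt and no reset: what is moved stays moved. The work goes in short steps, Python scripts to look and compute and a tool call to move; the robot and the scene stay as the last step left them, time stands still between calls to the robot, and variables do not carry over. Pictures are saved under pics/ and viewed, at most 10 in all, crops included, and the job is handed in when it is done.

Besides the shell and the picture viewer there is one more tool, called after "Emit:" as a command line: name --argument value ..., lists and objects as JSON in quotes. arm_command: Moves the arm, as the interface text tells. Shift numbers are shares of 0.3 m and turn numbers shares of 120 degrees, none past 1 either way. Its arguments: {"type":"object","properties":{"motion":{"type":"array","items":{"type":"number"}},"fingers":{"type":"number"}},"required":["motion"]}

```bash
mkdir -p pics; cat > h.py <<'E'
import numpy as np, cv2
from bench import status, optics, job, recognise, trace, mark_of, arm
def cal(n):
    c=optics.get_calibration(n); f=240/np.tan(np.radians(c["fovy"])/2); return f,c["cx"],c["cy"],np.array(c["cam_to_world"])
def ray_z(n,r,c,z):
    f,cx,cy,T=cal(n); d=T[:3,:3]@np.array([(c-cx)/f,(r-cy)/f,1]); o=T[:3,3]; return o+d*(z-o[2])/d[2]
def px3(n,r,c,d):
    f,cx,cy,T=cal(n); return (T@np.array([(c-cx)/f*d,(r-cy)/f*d,d,1]))[:3]
def proj(n,p):
    f,cx,cy,T=cal(n); q=np.linalg.inv(T)@np.append(p,1); return q[1]/q[2]*f+cy,q[0]/q[2]*f+cx
E
cat > a.py <<'E'
from h import *
np.set_printoptions(precision=1,suppress=True)
P={}
for n in("top","side"):
    im,d=optics.grab_frame(n); P[n]=(im,d); cv2.imwrite(f"pics/{n}0.png",im[:,:,::-1])
    print(n,cal(n)[0],cal(n)[3][:3,3])
    for t,z in(("stand",0),("collar_grip",107),("lever_ball",133),("dropper_1",0),("mix_cup_0",0),("glass_cutter",0),("airbrush",0)):
        for m in mark_of(n,t)[:1]:
            r,c=m["position"][0]*480,m["position"][1]*640
            print(t,round(m["conf"],2),r,c,ray_z(n,r,c,z))
print(status.get_state())
E
python3 a.py
```

```text
top 454.7043044697935 [459.   25.7 956.7]
stand 0.9 280.608 390.784 [ 515.8 -106.8    0. ]
collar_grip 0.71 271.824 396.224 [ 526.1 -102.1  107. ]
dropper_1 0.54 239.808 312.896 [598.8  58.9   0. ]
mix_cup_0 0.64 261.408 476.672 [ 560.2 -288.1    0. ]
glass_cutter 0.84 347.808 355.77599999999995 [376.7 -35.    0. ]
airbrush 0.6 193.776 410.68800000000005 [ 703.8 -149.6    0. ]
side 544.223056681851 [300.5 890.7 530. ]
stand 0.74 266.016 353.408 [ 512.7 -106.1    0. ]
collar_grip 0.76 220.176 348.60799999999995 [522.9 -96.7 107. ]
lever_ball 0.66 200.39999999999998 329.47200000000004 [ 571.2 -128.7  133. ]
dropper_1 0.8 299.808 288.384 [600.1  60.8   0. ]
mix_cup_0 0.42 293.52000000000004 413.69599999999997 [377.2 -26.    0. ]
glass_cutter 0.63 292.08000000000004 415.872 [373.9 -32.5   0. ]
airbrush 0.65 247.392 278.08 [ 696.6 -149.6    0. ]
{'clock': 0.8, 'joint_positions': array([-1.3,  0.1,  1.4,  0. ,  1.7, -0.1]), 'qd': array([0., 0., 0., 0., 0., 0.]), 'effort': array([ -0. , -35.2, -31.3,  -0. ,   0. ,  -0. ]), 'tcp_pos': array([ 223.7, -502.5,  231.4]), 'tool_rot': array([3.1, 0. , 0.4]), 'ft_force': array([ 0.2, -0.8, -0.2]), 'moment': array([-0., -0., -0.]), 'grasp_force': 0.0, 'opening': 85.58862993520731}
```

```bash
python3 -c "
import cv2
a=cv2.imread('pics/top0.png')[180:380,260:520];b=cv2.imread('pics/side0.png')[150:330,240:460]
cv2.imwrite('pics/t1.png',cv2.resize(a,(780,600),interpolation=2));cv2.imwrite('pics/s1.png',cv2.resize(b,(733,600),interpolation=2))"
```

```text
(no output)
```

View pics/t1.png

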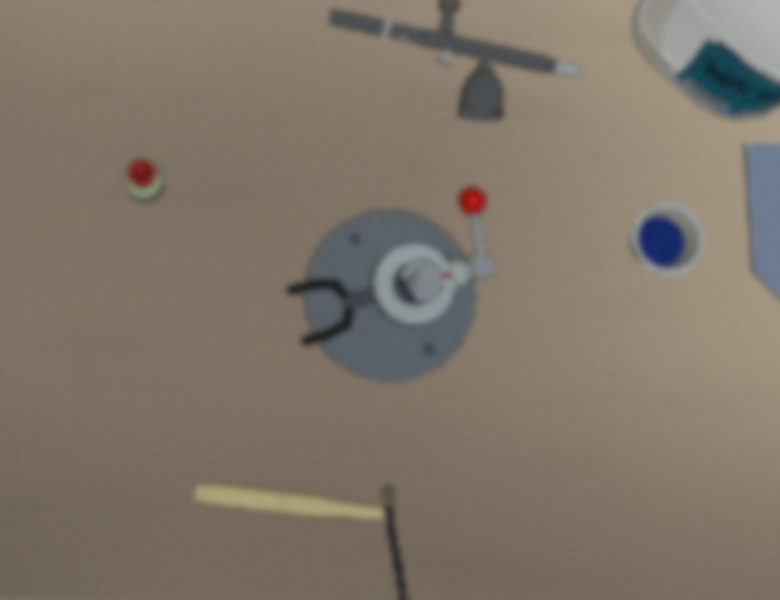

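View pics/s1.png

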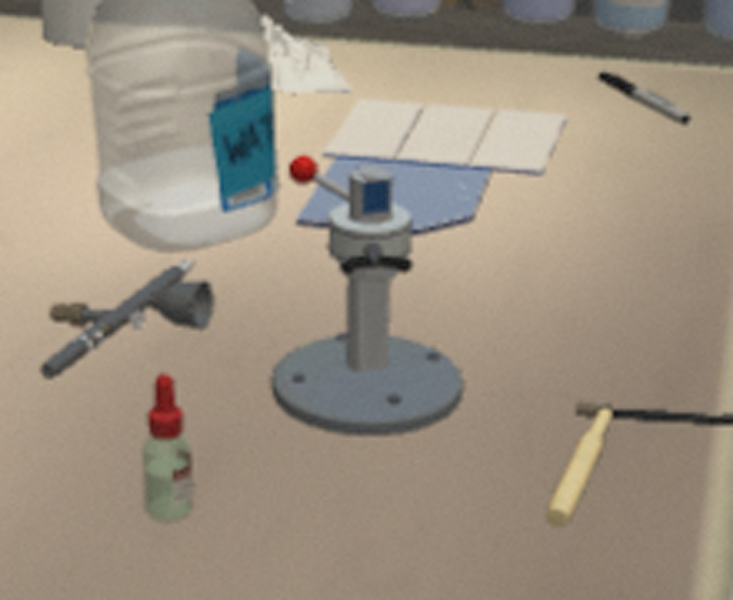

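The top view shows the screw hub at crop (483,265), the ball at (472,200) and the fork to the left. In the side view the blue flat, at crop (376,196), faces the side camera and is turned slightly towards -x. I'll refine the post axis, the flat direction and the screw direction from depth.

```bash
cat > b.py <<'E'
from h import *
np.set_printoptions(precision=2,suppress=True)
def cloud(n):
    im,d=optics.grab_frame(n); f,cx,cy,T=cal(n); v,u=np.mgrid[:480,:640]
    X=np.stack([(u-cx)/f*d,(v-cy)/f*d,d],-1)@T[:3,:3].T+T[:3,3]; X[d==0]=np.nan; return im.astype(int),X
def sel(X,lo,hi,ctr=(518,-105),r=100): return (X[...,2]>lo)&(X[...,2]<hi)&(np.hypot(X[...,0]-ctr[0],X[...,1]-ctr[1])<r)
if __name__=="__main__":
    im,X=cloud("top")
    for lo,hi,nm in((140,155,"posttop"),(112,126,"collartop"),(10,25,"base")):
        P=X[sel(X,lo,hi,r=70 if lo<50 else 45)].astype(np.float32)
        if len(P)>5: print(nm,len(P),P.mean(0),cv2.minEnclosingCircle(np.ascontiguousarray(P[:,:2])))
    red=(im[...,0]>130)&(im[...,1]<70)&(im[...,2]<70)
    m=red&sel(X,115,160); print("ball top",m.sum(),np.nanmean(X[m],0))
    im,X=cloud("side")
    m=red2=(im[...,0]>120)&(im[...,1]<70)&(im[...,2]<70)&sel(X,100,160); print("ball side",m.sum(),np.nanmean(X[m],0))
    b=(im[...,2]>im[...,0]+30)&sel(X,120,150,r=25); P=X[b]; print("blue",len(P),P.mean(0))
    s=np.linalg.svd(P-P.mean(0)); print(s[1],s[2][2]); 
    c=np.polyfit(P[:,0],P[:,1],1); print("flat line slope ang",np.degrees(np.arctan(c[0])))
    v,u=np.nonzero(b); print("blue cols",u.min(),u.max(),np.percentile(u,[3,97]),v.min(),v.max())
    for z in(60,80,135): # post silhouette columns
        mm=sel(X,z-6,z+6,r=25); v,u=np.nonzero(mm); print(z,np.percentile(u,[2,98]) if len(u) else None, proj("side",[516,-105,z]))
    print(status.get_state()["tool_rot"])
E
python3 b.py
```

```text
posttop 153 [ 520.83 -104.42  145.08] ((520.4063720703125, -103.83455657958984), 12.86625862121582)
collartop 474 [ 520.53 -104.81  117.66] ((521.6514892578125, -104.54210662841797), 44.22587203979492)
base 1591 [517.65 -99.76  14.89] ((520.8217163085938, -103.94932556152344), 59.15024948120117)
ball top 50 [ 570.52 -135.94  137.67]
ball side 29 [ 568.58 -128.97  135.68]
blue 59 [515.81 -92.93 133.82]
[39.57 32.59 15.34] [-0.61  0.8  -0.02]
flat line slope ang 27.750336944015213
blue cols 349 355 [349. 355.] 205 213
60 [345. 356.] (np.float64(240.1325353223206), np.float64(352.36680204219954))
80 [343.04 358.  ] (np.float64(231.22881057444107), np.float64(352.5748788540432))
135 [345. 357.] (np.float64(206.02641821226726), np.float64(353.1638496052789))
[ 3.14 -0.    0.42]
```

Emit:
arm_command --motion '[0.72, -0.4, 0, 0, 0, -0.38, 0.72, -0.4, 0, 0, 0, -0.38, 0.72, -0.4, 0, 0, 0, -0.38, 0.72, -0.4, 0, 0, 0, -0.38, 0.72, -0.4, 0, 0, 0, -0.38, 0.72, -0.4, 0, 0, 0, -0.38]' --fingers 85

```text
clock: 1.65
tcp_pos: [372.6, -304.4, 231.5]
tool_rot: [3.141, 0.0, 1.216]
ft_force: [-0.4, -1.2, -0.0]
opening: 85.3
grasp_force: 0.0
```

```bash
cat > go.py <<'E'
import sys
from h import *
from scipy.spatial.transform import Rotation as Ro
s=status.get_state(); R=Ro.from_euler("xyz",s["tool_rot"])
print(s["clock"],s["tcp_pos"],s["tool_rot"],s["joint_positions"].round(2),s["ft_force"],s["opening"],s["grasp_force"])
x,y,z,yaw=map(float,sys.argv[1:5])
print("shift",(R.inv().apply(np.array([x,y,z])-s["tcp_pos"])/300).round(4),"turn",(np.degrees((R.inv()*Ro.from_euler("xyz",[np.pi,0,np.radians(yaw)])).as_rotvec())/120).round(4))
E
python3 go.py 520.7 -104 210 115
```

```text
1.65 [ 372.63856062 -304.37922293  231.47839665] [3.14127934e+00 4.00973934e-04 1.21582215e+00] [-0.8  -0.07  1.53 -0.    1.68 -0.45] [-0.42342213 -1.21857438 -0.03264627] 85.32853020305618 0.0
shift [0.7979 0.2306 0.0713] turn [ 1.000e-04  2.000e-04 -3.778e-01]
```

Emit:
arm_command --motion '[0.798, 0.231, 0.07, 0, 0, -0.378, 0.798, 0.231, 0.07, 0, 0, -0.378, 0.798, 0.231, 0.07, 0, 0, -0.378, 0.798, 0.231, 0.07, 0, 0, -0.378, 0.798, 0.231, 0.07, 0, 0, -0.378, 0.798, 0.231, 0.07, 0, 0, -0.378, 0.798, 0.231, 0.07, 0, 0, -0.378]'

```text
clock: 2.52
tcp_pos: [520.3, -106.0, 210.4]
tool_rot: [-3.142, 0.0, 2.003]
ft_force: [0.1, -0.8, 0.8]
opening: 85.0
grasp_force: 0.0
```

```bash
python3 go.py 520.7 -104 90 115; python3 -c "
from h import *
im,d=optics.grab_frame('side');cv2.imwrite('pics/s2.png',cv2.resize(im[120:330,240:460,::-1],(628,600)))"
```

```text
2.525 [ 520.34003214 -105.9560867   210.36903383] [-3.14150276e+00  2.62619608e-04  2.00329022e+00] [-0.31  0.05  1.45 -0.    1.64 -0.74] [ 0.08416851 -0.82421926  0.75677388] 85.04498656086952 0.0
shift [0.0055 0.0039 0.4012] turn [-0.      0.0001 -0.0018]
```

View pics/s2.png

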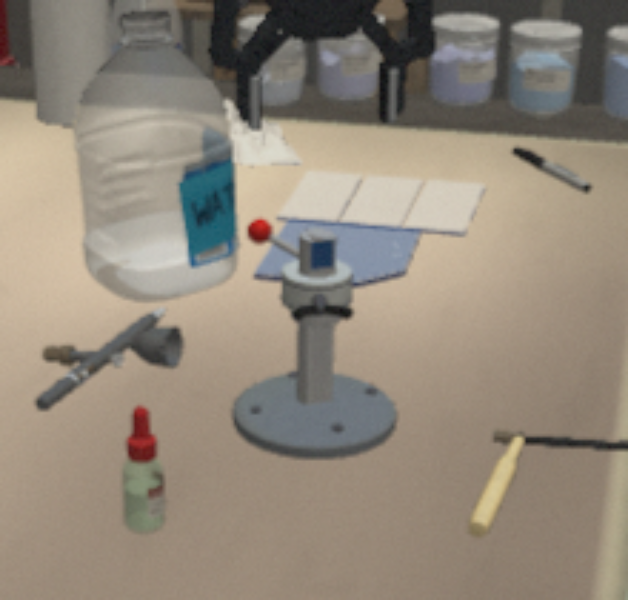

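The fingers straddle the post at picture columns 255 and 390, and the post is at 318. The ball at (260,231) lies further back. I'll descend.

Emit:
arm_command --motion '[0.0055, 0.004, 0.1, 0, 0, 0, 0.0055, 0.004, 0.2, 0, 0, 0, 0.0055, 0.004, 0.3, 0, 0, 0, 0.0055, 0.004, 0.36, 0, 0, 0, 0.0055, 0.004, 0.4, 0, 0, 0, 0.0055, 0.004, 0.4, 0, 0, 0]'

```text
clock: 3.32
tcp_pos: [520.7, -103.0, 89.9]
tool_rot: [-3.141, -0.001, 2.006]
ft_force: [0.2, 0.5, -0.5]
opening: 85.3
grasp_force: 0.0
```

Emit:
arm_command --motion '[0, 0, 0, 0, 0, 0, 0, 0, 0, 0, 0, 0, 0, 0, 0, 0, 0, 0, 0, 0, 0, 0, 0, 0]' --fingers 48

```text
clock: 3.82
tcp_pos: [520.6, -103.6, 92.0]
tool_rot: [-3.14, 0.002, 2.007]
ft_force: [-4.0, -0.6, 5.0]
opening: 48.6
grasp_force: 39.3
```

```bash
python3 go.py 520.7 -104 90 115;python3 -c "
from h import *
im,d=optics.grab_frame('side');cv2.imwrite('pics/s3.png',cv2.resize(im[120:330,240:460,::-1],(628,600)))"
```

```text
3.825 [ 520.58964104 -103.5677051    92.02226047] [-3.14018292e+00  1.67961568e-03  2.00656433e+00] [-0.3   0.11  1.62 -0.    1.4  -0.74] [-4.01256193 -0.58670389  4.98236805] 48.58254880914189 39.327835980802774
shift [-0.0015 -0.0003  0.0067] turn [-0.0007  0.0008 -0.0003]
```

View pics/s3.png

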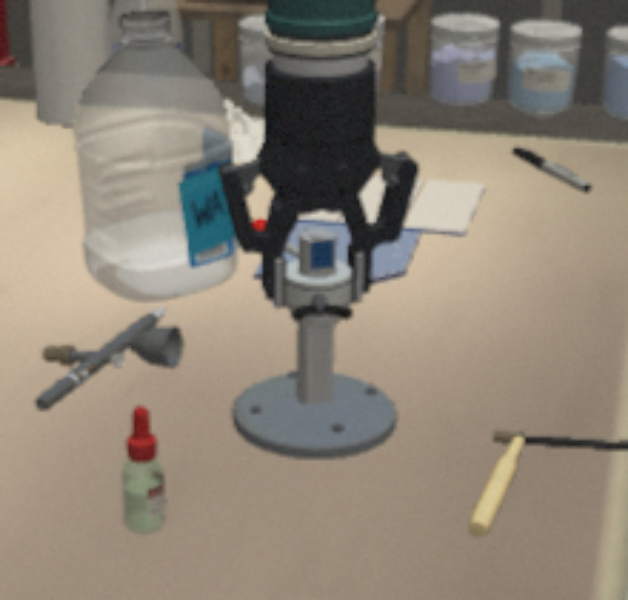

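Emit:
arm_command --motion '[0, 0, 0, 0, 0, 0.08, 0, 0, 0, 0, 0, 0.16, 0, 0, 0, 0, 0, 0.25, 0, 0, 0, 0, 0, 0.33, 0, 0, 0, 0, 0, 0.42, 0, 0, 0, 0, 0, 0.5, 0, 0, 0, 0, 0, 0.58, 0, 0, 0, 0, 0, 0.66]'

```text
clock: 4.88
tcp_pos: [519.2, -103.2, 92.0]
tool_rot: [-3.14, 0.004, 0.619]
ft_force: [-8.7, -0.0, 6.7]
opening: 48.5
grasp_force: 39.9
```

Emit:
arm_command --motion '[0, 0, 0, 0, 0, 0.08, 0, 0, 0, 0, 0, 0.16, 0, 0, 0, 0, 0, 0.25, 0, 0, 0, 0, 0, 0.33, 0, 0, 0, 0, 0, 0.42, 0, 0, 0, 0, 0, 0.5, 0, 0, 0, 0, 0, 0.58, 0, 0, 0, 0, 0, 0.66]'

```text
clock: 5.88
tcp_pos: [519.3, -101.8, 92.0]
tool_rot: [3.141, 0.004, -0.763]
ft_force: [-8.8, 2.7, 8.4]
opening: 49.0
grasp_force: 39.7
```

```bash
python3 go.py 520.7 -104 90 -52; python3 -c "
from h import *
print(status.get_state()['moment'])
im,d=optics.grab_frame('side');cv2.imwrite('pics/s4.png',cv2.resize(im[140:280,280:420,::-1],(600,600)))"
```

```text
5.875 [ 519.34827968 -101.76526806   91.99333584] [ 3.1406122   0.00368133 -0.76328675] [-0.3   0.11  1.62  0.    1.41  2.03] [-8.81672055  2.72568246  8.35282889] 49.047720424137864 39.66121880337596
shift [0.0084 0.0023 0.0066] turn [0.0006 0.0017 0.0689]
[0.71499641 1.02937644 0.04002575]
```

View pics/s4.png

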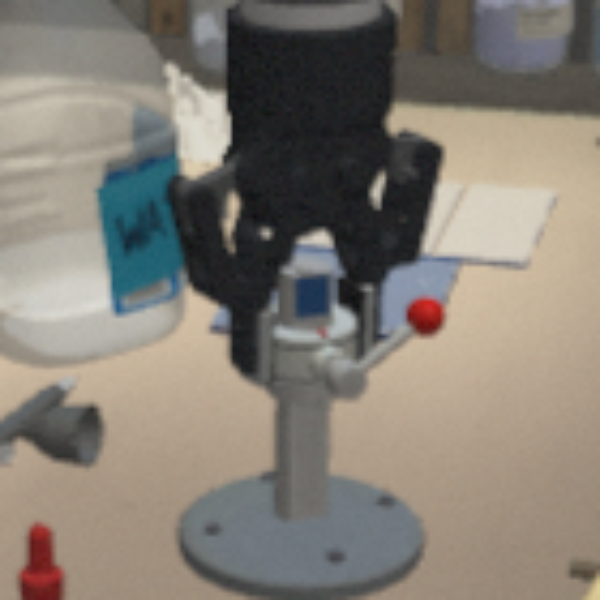

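The screw hub at (347,372) is nearly in line with the blue flat at (313,296). I'll release and let it spring home.

Emit:
arm_command --motion '[0, 0, 0, 0, 0, 0, 0, 0, 0, 0, 0, 0, 0, 0, 0, 0, 0, 0, 0, 0, 0, 0, 0, 0]' --fingers 85

```text
clock: 6.42
tcp_pos: [521.1, -102.9, 90.2]
tool_rot: [3.142, -0.0, -0.758]
ft_force: [0.5, 0.2, -0.2]
opening: 85.0
grasp_force: 0.0
```

Emit:
arm_command --motion '[0, 0, -0.1, 0, 0, 0, 0, 0, -0.2, 0, 0, 0, 0, 0, -0.35, 0, 0, 0, 0, 0, -0.47, 0, 0, 0, 0, 0, -0.47, 0, 0, 0]'

```text
clock: 7.05
tcp_pos: [522.8, -103.4, 235.5]
tool_rot: [-3.138, -0.007, -0.758]
ft_force: [0.1, 0.2, 0.4]
opening: 85.2
grasp_force: 0.0
```

Emit:
arm_command --motion '[-0.8, 0, 0, 0, 0, 0, -0.8, 0, 0, 0, 0, 0, -0.8, 0, 0, 0, 0, 0, -0.8, 0, 0, 0, 0, 0, -0.8, 0, 0, 0, 0, 0]' --fingers 0

```text
clock: 7.68
tcp_pos: [344.6, 63.9, 230.3]
tool_rot: [3.141, 0.001, -0.754]
ft_force: [0.6, -0.5, -0.8]
opening: 0.0
grasp_force: 0.0
```

```bash
python3 go.py 463 -90 160 -13; python3 b.py; python3 -c "
from h import *
for n in('top','side'):
    im,d=optics.grab_frame(n);cv2.imwrite('pics/%s5.png'%n,im[:,:,::-1])
    for t in('lever_ball','collar_grip'): print(n,t,[(m['conf'],m['position'][0]*480,m['position'][1]*640) for m in mark_of(n,t)[:1]])
a=cv2.imread('pics/top5.png')[210:330,330:450];b=cv2.imread('pics/side5.png')[170:290,290:410]
cv2.imwrite('pics/c5.png',cv2.resize(cv2.hconcat([a,b]),(800,400),interpolation=2))"
```

```text
7.675 [344.58149499  63.86568989 230.32041541] [ 3.14149087e+00  6.01605773e-04 -7.53750431e-01] [ 0.02 -0.37  1.78  0.    1.74  2.35] [ 0.58249188 -0.45362452 -0.7802545 ] 0.02095042910065833 0.0
shift [0.639  0.1038 0.234 ] turn [-0.      0.0003 -0.2516]
posttop 154 [ 520.85 -104.35  145.1 ] ((520.5527954101562, -103.656005859375), 12.947784423828125)
collartop 489 [517.51 -99.1  117.58] ((518.0029907226562, -104.84647369384766), 44.68842315673828)
base 1556 [520.08 -98.38  14.96] ((520.4029541015625, -103.82162475585938), 59.443973541259766)
ball top 50 [461.54 -88.68 137.63]
ball side 36 [460.07 -81.78 135.49]
blue 59 [515.89 -93.3  133.66]
[43.58 33.45 11.83] [-0.66  0.73 -0.15]
flat line slope ang 36.211756517506124
blue cols 349 355 [349. 355.] 205 213
60 [345. 356.] (np.float64(240.1325353223206), np.float64(352.36680204219954))
80 [342. 357.] (np.float64(231.22881057444107), np.float64(352.5748788540432))
135 [345. 357.] (np.float64(206.02641821226726), np.float64(353.1638496052789))
[ 3.14 -0.   -0.76]
top lever_ball [(0.66, 307.488, 392.51199999999994)]
top collar_grip [(0.62, 272.496, 399.10400000000004)]
side lever_ball [(0.55, 212.592, 378.11199999999997)]
side collar_grip [(0.77, 221.61599999999999, 350.08000000000004)]
```

View pics/c5.png

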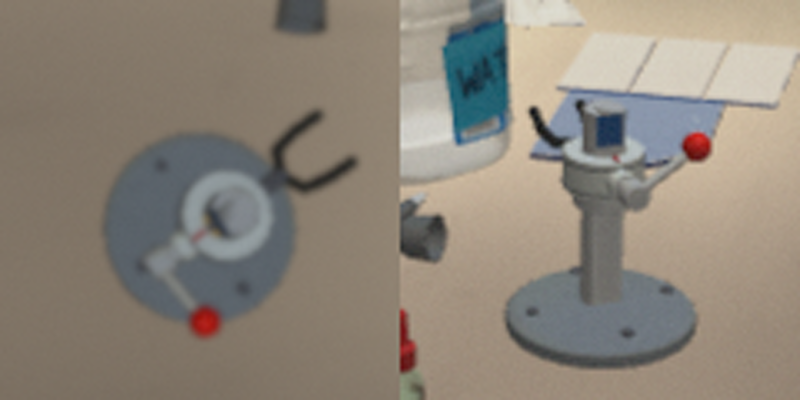

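```bash
python3 go.py 459 -91 160 -13
```

```text
8.075 [347.30524367  61.61944977 230.93891845] [ 3.14073203e+00  6.54085744e-04 -7.59850270e-01] [ 0.01 -0.37  1.77 -0.    1.74  2.35] [0.58351389 0.06598935 0.94406098] 0.09705141539909425 0.0
shift [0.6205 0.1121 0.2362] turn [ 0.0003  0.0004 -0.2545]
```

Emit:
arm_command --motion '[0.62, 0.112, 0.1, 0, 0, -0.254, 0.62, 0.112, 0.1, 0, 0, -0.254, 0.62, 0.112, 0.1, 0, 0, -0.254, 0.62, 0.112, 0.1, 0, 0, -0.254, 0.62, 0.112, 0.236, 0, 0, -0.254, 0.62, 0.112, 0.236, 0, 0, -0.254, 0.62, 0.112, 0.236, 0, 0, -0.254]'

```text
clock: 8.95
tcp_pos: [459.1, -90.4, 161.4]
tool_rot: [3.141, -0.001, -0.227]
ft_force: [0.3, -0.3, 0.7]
opening: 0.1
grasp_force: 0.0
```

```bash
python3 go.py 459 -91 96 -13
```

```text
8.95 [459.11706508 -90.35279817 161.39892189] [ 3.14145570e+00 -8.06482443e-04 -2.26572350e-01] [-0.32 -0.07  1.67 -0.    1.54  1.48] [ 0.2847538  -0.27033636  0.66548906] 0.06480689440154863 0.0
shift [-1.00e-04  2.20e-03  2.18e-01] turn [ 0.0001 -0.0004  0.0002]
```

Emit:
arm_command --motion '[0, 0, 0.025, 0, 0, 0, 0, 0, 0.045, 0, 0, 0, 0, 0, 0.055, 0, 0, 0, 0, 0, 0.063, 0, 0, 0, 0, 0, 0.071, 0, 0, 0, 0, 0, 0.079, 0, 0, 0, 0, 0, 0.087, 0, 0, 0, 0, 0, 0.095, 0, 0, 0]'

```text
clock: 9.95
tcp_pos: [457.8, -90.7, 133.5]
tool_rot: [3.139, 0.001, -0.226]
ft_force: [-7.3, -1.0, 8.2]
opening: -0.4
grasp_force: 3.9
```

Emit:
arm_command --motion '[0, 0, 0.008, 0, 0, 0, 0, 0, 0.016, 0, 0, 0, 0, 0, 0.024, 0, 0, 0, 0, 0, 0.032, 0, 0, 0]'

```text
clock: 10.45
tcp_pos: [458.3, -91.3, 123.8]
tool_rot: [3.139, -0.0, -0.227]
ft_force: [-3.2, -2.1, 6.0]
opening: 0.1
grasp_force: 3.0
```

```bash
python3 -c "
from b import *
from h import *
im,d=optics.grab_frame('side');cv2.imwrite('pics/s6.png',cv2.resize(im[140:280,290:430,::-1],(600,600)))"; python3 go.py 459 -91 96 -13
```

```text
10.5 [458.2365539  -91.32176692 123.38877641] [ 3.13846441e+00 -1.15629907e-05 -2.26665170e-01] [-0.32 -0.05  1.73 -0.    1.46  1.48] [-3.30117626 -3.09639036  4.99042691] -0.16645716340420913 2.906163213774562
shift [ 0.0022 -0.0019  0.0913] turn [ 0.0015 -0.      0.0001]
```

View pics/s6.png

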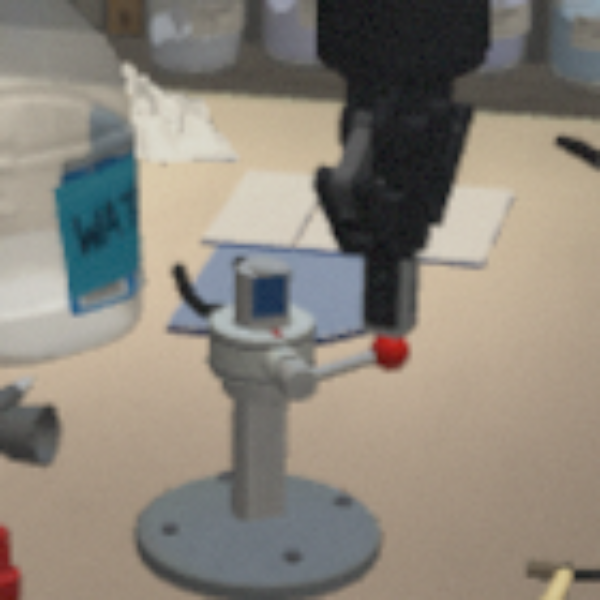

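The fingertip sits squarely on the ball at (391,352). The lever is now past 0.3 without blocking, so the screw is on the flat. I'll continue gently.

Emit:
arm_command --motion '[0, 0, 0.008, 0, 0, 0, 0, 0, 0.016, 0, 0, 0, 0, 0, 0.024, 0, 0, 0, 0, 0, 0.032, 0, 0, 0, 0, 0, 0.04, 0, 0, 0, 0, 0, 0.048, 0, 0, 0, 0, 0, 0.056, 0, 0, 0]'

```text
clock: 11.38
tcp_pos: [459.0, -90.7, 106.0]
tool_rot: [3.14, -0.001, -0.226]
ft_force: [-0.8, -3.5, 4.5]
opening: 0.2
grasp_force: 2.4
```

Emit:
arm_command --motion '[0, 0, 0.008, 0, 0, 0, 0, 0, 0.016, 0, 0, 0, 0, 0, 0.024, 0, 0, 0]'

```text
clock: 11.75
tcp_pos: [459.5, -90.2, 98.6]
tool_rot: [-3.142, -0.002, -0.226]
ft_force: [0.4, -4.2, 4.9]
opening: 0.2
grasp_force: 2.4
```

Emit:
arm_command --motion '[0, 0, 0.005, 0, 0, 0, 0, 0, 0.01, 0, 0, 0]'

```text
clock: 12.0
tcp_pos: [459.8, -90.2, 95.9]
tool_rot: [-3.141, -0.003, -0.226]
ft_force: [1.8, -3.0, 4.3]
opening: 0.3
grasp_force: 2.6
```

Emit:
arm_command --motion '[0, 0, 0.004, 0, 0, 0, 0, 0, 0.004, 0, 0, 0]'

```text
clock: 12.25
tcp_pos: [459.8, -90.0, 94.7]
tool_rot: [-3.141, -0.003, -0.226]
ft_force: [2.8, -3.3, 5.5]
opening: -0.0
grasp_force: 2.4
```

Emit:
arm_command --motion '[0, 0, 0.004, 0, 0, 0, 0, 0, 0.004, 0, 0, 0]'

```text
clock: 12.5
tcp_pos: [460.0, -90.1, 93.8]
tool_rot: [-3.141, -0.003, -0.226]
ft_force: [3.0, -2.3, 5.8]
opening: -0.0
grasp_force: 2.8
```

Emit:
arm_command --motion '[0, 0, 0.003, 0, 0, 0, 0, 0, 0.003, 0, 0, 0]'

```text
clock: 12.75
tcp_pos: [460.1, -90.1, 93.6]
tool_rot: [-3.141, -0.004, -0.226]
ft_force: [1.6, -2.2, 8.6]
opening: 0.1
grasp_force: 4.3
```

Emit:
arm_command --motion '[0, 0, 0.003, 0, 0, 0, 0, 0, 0.003, 0, 0, 0]'

```text
clock: 13.0
tcp_pos: [460.2, -90.1, 93.5]
tool_rot: [-3.141, -0.004, -0.226]
ft_force: [-0.5, -2.4, 12.6]
opening: 0.1
grasp_force: 5.9
```

The lever is at its hard end: the force rises while the height holds at 93.5. I'll retract and check.

Emit:
arm_command --motion '[0, 0, -0.05, 0, 0, 0, 0, 0, -0.2, 0, 0, 0, 0, 0, -0.4, 0, 0, 0, -0.4, 0, -0.45, 0, 0, 0, -0.5, 0, -0.45, 0, 0, 0, -0.5, 0, -0.45, 0, 0, 0]'

```text
clock: 13.75
tcp_pos: [309.6, -54.6, 225.5]
tool_rot: [-3.14, 0.003, -0.225]
ft_force: [-0.4, 0.3, 0.2]
opening: -0.3
grasp_force: 0.0
```

```bash
python3 -c "
from b import *
for n in('side','top'):
    im,X=cloud(n)
    m=(im[...,0]>110)&(im[...,1]<70)&(im[...,2]<70)&sel(X,60,160); print(n,m.sum(),np.nanmean(X[m],0))
    if n=='side':cv2.imwrite('pics/s7.png',cv2.resize(im[140:280,290:430,::-1].astype('uint8'),(600,600)))
s=status.get_state(); print(s['clock'],s['tcp_pos'],s['ft_force'])"
```

```text
side 35 [457.9  -81.14  89.4 ]
top 51 [461.04 -87.82  91.36]
13.85 [310.35 -54.94 225.84] [-0.03 -0.56 -0.19]
```

View pics/s7.png

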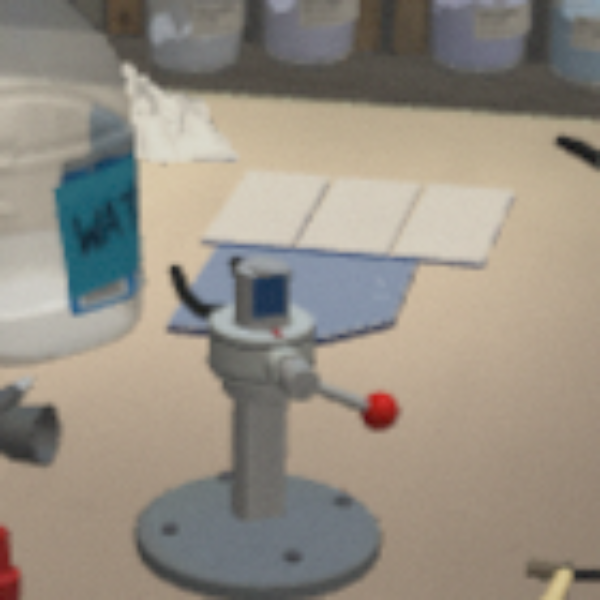

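The lever is down, with the ball at (380,410), about 46 mm lower than at the start. The arm is clear.

```bash
python3 -c "
from bench import job
print(job.close_job())"
```

```text
the job is handed in; nothing more can be done
None
```

The collar is on the flat, the lever is down to its hard end (about 13 N at most in the readings), nothing else was touched, and the job is handed in; no verdict was returned.

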